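Set up the soil screen for brushing and hold it upright

TASK

Get the soil screen ready for a colleague to brush it out: first push the fines drawer under it fully home until it clicks in, then flip the red kickstand leg over and all the way down. Finally take the blue rail between the fingers, bring the screen upright and finish still gripping the rail and holding the screen steadily upright, with the cups, jar, brush and scoop left where they are.

Things in the scene. Friction and masses are not known exactly. Their poses are not given: they have to be found in the camera images.
- base: grey metal drawer base fixed to the bench, 180 (x) x 230 (y) x 70 mm high with a flat aluminium top; origin at the centre of its underside on the bench. Its own -x is the drawer side, roughly facing the robot; +y is the side with the red leg. It is turned by some yaw; the directions below are the base's own axes. At its rear a black-padded rest holds the leaning screen.
- drawer (a joint): how far the white-fronted fines drawer under the screen is open, m: 0 = fully home, grows as it comes out along the base's -x, 0.07 at most. About 1 N moves it; over the last 15 mm a sprung detent must be overcome (about 3 N in all), which then draws it the last 3 mm or so to a firm stop.
- drawer_front (a point): centre of the outer face of the white drawer front (224 mm wide, 52 mm high, from 10 to 62 mm above the bench). A black pull lip, 80 mm wide, 8 mm high, stands 11 mm proud of the face, centred 20 mm above this point. With the drawer home the face is 102 mm in front (-x) of the base's origin.
- screen (a joint): lean of the soil screen (aluminium-framed wire mesh, 184 mm wide, 145 mm tall, 14 mm thick, about 0.7 kg) about its foot hinge, rad: 0 = upright, positive = leaning back (base's +x) away from the drawer side; it starts leaning on the rear rest at +0.28. The hinge is free: let go when upright with the leg down, it tips forward to its front stop at -0.08, where the foot of the lowered leg meets the base top.
- screen_hinge (a point): middle of the screen's foot hinge axis, which runs along the base's y; 75 mm above the bench, 10 mm behind (+x) the base's origin. The rail below is 185 mm from it along the screen.
- top_rail: blue round rail handle on top of the screen, 16 mm thick, 110 mm long along the base's y, of which the middle 90 mm is free; origin at the middle of the rail. There is 32 mm of free space between rail and screen frame. It can turn between gripping fingers.
- leg (a joint): angle of the red kickstand leg relative to the screen, rad: 0 = folded up beside the screen's +y post (leaning 0.12 further back than the screen), grows as it swings forward (-x) over the top and down to its stop at 2.35 = fully down. It is free and falls by its own weight: back before it points straight up (at 0.40 while the screen is on its rest), forward and down by itself after that. Foot on or just above the base top when down.
- leg_pin (a point): middle of the leg's side pin: black, 14 mm thick, about 40 mm long, pointing outward along the base's +y, with a red ball end (18 mm) 18 mm further out. It is 88 mm from the leg's hub; the flat red leg itself (12 x 8 mm) is 22 mm inward of this point, and the nearest side of the screen post 38 mm inward.
- leg_hub (a point): the leg's pivot, on the screen 65 mm from the screen's hinge axis, on its +y side, 108 mm from the middle; pivot axis along the base's y.
- cup_a: paper sample cup, 62 mm across the rim, 65 mm tall; origin at the middle of its underside. A bystander: leave it alone.
- cup_b: paper sample cup, 62 mm across the rim, 65 mm tall; origin at the middle of its underside. A bystander: leave it alone.
- cup_c: paper sample cup, 62 mm across the rim, 65 mm tall; origin at the middle of its underside. A bystander: leave it alone.
- jar: amber sample jar with red cap, 64 mm across, 90 mm tall; origin at the middle of its underside. A bystander: leave it alone.
- brush: wooden bench brush lying flat, about 160 x 30 x 18 mm, long along its x; origin on its underside near the middle of its length. A bystander: leave it alone.
- scoop: soil scoop with wooden handle lying flat, about 195 x 28 x 28 mm, long along its x; origin on its underside near the middle of its length. A bystander: leave it alone.

How it is judged (in metres and radians):
On the way, in this order (a step that is already met when the one before it is completed fails the run):
1. the drawer is pushed home past its detent (value of joint drawer below 0.003 m), for 0.2 s.
2. then the leg is flipped over centre and fully down (value of joint drawer below 0.003 m and value of joint leg above 2.2 rad), for 0.2 s.
3. then the screen is upright with the rail in the fingers (all of step 2 and value of joint screen between -0.06 and 0.06 rad and contact force between the fingers and top_rail above 2 N), for 0.3 s.
At the end, for the whole second after the job is handed in: Drawer home within 3 mm; leg down (beyond 2.2 rad); screen within 0.06 rad (3.4 degrees) of upright and still (under 0.1 rad/s), gripped by its blue rail with more than 2 N of finger contact, through the last second (all of step 3 and velocity of joint screen between -0.1 and 0.1 rad/s); the arm keeps its last pose, push and grip.
It fails at once if a cup, the jar, the brush or the scoop is moved more than 30 mm (distance of any of cup_a, cup_b, cup_c, jar, brush, scoop from where it was at the start of the episode above 0.03 m).
It also fails if it takes over 54 s, if anything falls off the work surface, if the arm or the gripper's body presses on something with over 40 N, if the wrist force passes 120 N, or if a joint passes its speed limit or range.

ROBOT

A 6-joint arm with a two-finger parallel gripper is mounted at the origin on the work surface. World frame = base frame: x ahead of the robot, y to its left, z up, the work surface at z = 0. Lengths are in m, angles in degrees, forces in N, time in s.
With the tool pointing down it reaches from about 0.4 to 0.825 m from the base axis. Payload 7 kg.
Tool frame: the origin (TCP) lies at the centre of the arm's flange, where the gripper is bolted on; the fingertips stand 178 mm ahead of it and the grasp point (between the pads) lies 159 mm ahead of it (tip_reach is the distance from the TCP to the fingertips, in m); z points along the fingers, y is the line along which they close (so a half turn about z gives the same grasp; the last joint's range is limited). The gripper opens to 88 mm and grips with 3 to 60 N. Pads are 19 mm wide; open, the fingers measure 130 mm over their backs; the gripper's body (78 mm by 193 mm) begins 47 mm behind the grasp point.
Start: joints at [-55.514, 20.546, 0.682, 0, -70.136, -16.507], TCP at [0.208, -0.642, 0.405] pointing down, gripper open.
Joint ranges: [-176.03, 176.03], [-82.01, 121.73], [-58.28, 71.71], [-173.87, 95.51], [-174.79, -0.11], [-173.66, 173.66]. Speed limits (degrees/s): [136.94, 136.94, 172.46, 180, 180, 180].

INTERFACE

Orientations are given as [roll, pitch, yaw] about the fixed x, y, z axes, in that order (R = Rz(yaw) Ry(pitch) Rx(roll)).
In Python, from plant import * gives the robot as it stands.
- The arm moves only by the shell command python3 -m handwheel 'ROWS'. ROWS is JSON, a list of rows, each a list of 7 numbers: the opening, from -1 (shut) to 1 (fully open), then the shift along the tool's x, y, z as a fraction of full scale, then the turn, a rotation vector about the tool's x, y, z as a fraction of full scale. A call has 1 to 5 rows; each row shifts and turns the commanded pose from where the row before left it, along the tool's axes as they then stand; what a row does not reach is not made up. Full scale, the value 1, is 0.025 m for a shift and 6 degrees for a turn. A row lasts 1/8 s, in which the tool goes at most 62.5 mm and 10.7 degrees, less where a joint would pass 70% of its speed; a pose out of reach is approached as far as the arm can. A call with a number of a shift or a turn outside -1 to 1 is refused whole. A call with a gripper value outside its range is refused whole. The fingers move at their own pace and stop on an object; the grip force is fixed at half the most. Time passes only in rows, so rows that do not move let the fingers close. It gives the time, the measured TCP pose, the force, the opening and the grip force at its end, in the units of the state.
- get_obs(): the state, without advancing time (a new reading comes with each control period).
- snapshot(name): name is "scene" or "top" or "wrist"; returns a dict with "color" (420x560x3 uint8, red, green, blue), "fx", "fy", "cx", "cy" (pixels), "R" (3x3) and "t" (3): a world point X has camera coordinates R X + t; the wrist camera has in their place "tool_from_camera" (4x4, takes a point from camera to tool coordinates, whose origin is the TCP and whose axes are the flange's). Camera axes: x right, y down, z forward; pixel columns grow to the right and rows downward; lengths in m; the calibration is good to about 2 mm. A picture is of the moment at which its call begins: read the wrist's pose just before it. There is no depth.
- close_job(): hands the job in; it is judged then, once.
The state is a dict: "clock": time; "joint_pos": joint angles; "qvel": joint speeds; "tau": joint torques, N m; "tool_pos": TCP position; "orientation": TCP orientation; "force": force on the tool from outside, world axes, zero at the start; "moment": the same for the moment, N m; "opening": finger opening in m; "gripper_force": force on a finger pad.
Only numpy, scipy, OpenCV 4.12 (cv2) and the standard library are available. Lean on these libraries where they do the work, as an engineer would, in place of code of your own. Each camera call takes 0.05 s, during which the arm holds its last target. There are 200 camera calls.

## Working session

There is one attempt and no reset: what is moved stays moved. The work goes in short steps, Python scripts to look and compute and a shell command to move; the robot and the scene stay as the last step left them, time stands still between calls to the robot, and variables do not carry over. Pictures are saved under pics/ and viewed, at most 10 in all, crops included, and the job is handed in when it is done.

```bash
mkdir -p pics; python3 - <<'E'
from plant import *
import cv2, numpy as np
print(get_obs())
for n in ["scene","top"]:
    s=snapshot(n); cv2.imwrite(f"pics/{n}0.png",s["color"][:,:,::-1]); np.savez(f"{n}0.npz",**s)
    print(n,s["fx"],s["cx"],s["cy"],np.round(-s["R"].T@s["t"],3),np.round(s["R"],3).tolist())
E
```

```text
{'clock': 0.0, 'joint_pos': array([-5.55129105e+01,  2.05929862e+01,  6.33686572e-01, -2.16939794e-02,
       -7.01369046e+01, -1.65055600e+01]), 'qvel': array([0.00049331, 0.02143456, 0.08915205, 0.02584048, 0.01920794,
       0.03858331]), 'tau': array([ 1.29330406e-04, -5.82717454e+01,  2.93064559e+01,  6.99774563e+00,
        6.90743953e-03, -1.82547210e-04]), 'tool_pos': array([ 0.20830726, -0.64184681,  0.40369932]), 'orientation': array([ 1.79901966e+02, -7.78213204e-03, -1.62025852e+02]), 'force': array([-0.52963236,  0.73747761, -0.54823883]), 'moment': array([-0.02310227, -0.02459727, -0.04879486]), 'gripper_force': 0.0, 'opening': 0.08795493719880247}
scene 512.4921453214417 290.4754445579548 222.81582937627329 [ 1.203 -0.233  1.196] [[0.266, 0.964, -0.007], [0.795, -0.223, -0.564], [-0.546, 0.144, -0.826]]
top 401.15468973574815 277.877477704376 207.76908084232093 [ 0.465 -0.044  1.182] [[-0.014, -1.0, -0.006], [-0.998, 0.014, -0.061], [0.061, 0.005, -0.998]]
```

View pics/scene0.png

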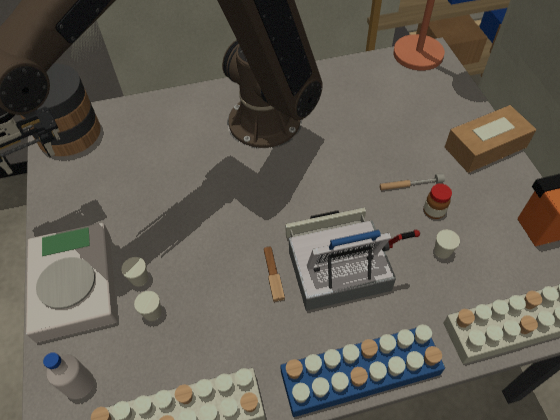

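View pics/top0.png

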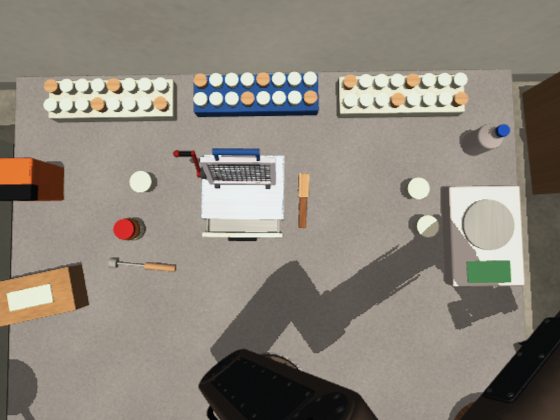

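The scene view shows the drawer open with its lip at about (325,214), the rail at (355,240) and the red pin ball at (416,233). The top view shows the drawer front at (243,236), rail at (236,153), ball at (177,153), brush at (303,200), and the base nearly square to the world.

```bash
cat > h.py <<'E'
import numpy as np, cv2
def ray(s,p):
    R,t=s["R"],s["t"]; d=R.T@np.array([(p[0]-s["cx"])/s["fx"],(p[1]-s["cy"])/s["fy"],1.]); return -R.T@t,d/np.linalg.norm(d)
def onz(s,p,z):
    o,d=ray(s,p); return o+d*(z-o[2])/d[2]
def tri(s1,p1,s2,p2):
    o1,d1=ray(s1,p1);o2,d2=ray(s2,p2)
    k=np.linalg.lstsq(np.c_[d1,-d2],o2-o1,rcond=None)[0]
    a,b=o1+k[0]*d1,o2+k[1]*d2; return (a+b)/2,np.linalg.norm(a-b)
def blobs(s,lo,hi,box,amin=15):
    h=cv2.cvtColor(np.ascontiguousarray(s["color"]),cv2.COLOR_RGB2HSV); m=cv2.inRange(h,np.array(lo),np.array(hi))
    x0,y0,x1,y1=box; k=np.zeros_like(m); k[y0:y1,x0:x1]=m[y0:y1,x0:x1]
    c,_=cv2.findContours(k,0,2); return sorted([q for q in c if cv2.contourArea(q)>=amin],key=cv2.contourArea)[::-1],k
E
python3 - <<'E'
from h import *
S=dict(np.load("scene0.npz"));T=dict(np.load("top0.npz"))
np.set_printoptions(precision=4,suppress=True)
r=[]
for s,b in((S,(310,220,400,260)),(T,(200,135,270,170))):
    c,k=blobs(s,(100,90,40),(130,255,255),b); q=cv2.minAreaRect(c[0]); bx=cv2.boxPoints(q)
    bx=bx[np.argsort(bx[:,0])]; e=[bx[:2].mean(0),bx[2:].mean(0)]; r.append(e); print("rail",q,e)
for i in (0,1): print(tri(S,r[0][i],T,r[1][1-i]))
print("mid",tri(S,sum(r[0])/2,T,sum(r[1])/2))
for n,s,b in(("S",S,(380,220,430,260)),("T",T,(165,140,205,180))):
    for h in((0,130,60),(165,130,60)):
        for c in blobs(s,h,(8 if h[0]==0 else 180,255,255),b,4)[0]: print(n,h[0],cv2.boundingRect(c),c.reshape(-1,2).mean(0))
c,k=blobs(T,(0,0,150),(60,60,255),(195,225,290,250),20)
for q in c: print("front",cv2.minAreaRect(q)); 
for n,s,b,f in(("scene",S,(270,190,440,310),4),("top",T,(165,135,320,250),5)):
    a=cv2.resize(s["color"][b[1]:b[3],b[0]:b[2],::-1],None,fx=f,fy=f,interpolation=2); cv2.imwrite(f"pics/{n}z.png",a)
E
```

```text
rail ((354.0245666503906, 239.10806274414062), (8.64322280883789, 52.30257797241211), 77.19573211669922) [array([328.5236, 244.9037], dtype=float32), array([379.5255, 233.3124], dtype=float32)]
rail ((235.0, 154.5), (11.0, 46.0), 90.0) [array([212. , 154.5], dtype=float32), array([258. , 154.5], dtype=float32)]
(array([0.6497, 0.0029, 0.2389]), np.float64(0.007665501509086616))
(array([0.652 , 0.1163, 0.2413]), np.float64(0.0012799082565010036))
mid (array([0.6508, 0.0595, 0.2401]), np.float64(0.003542285388843309))
S 0 (414, 230, 6, 7) [416.25  232.875]
S 0 (398, 234, 4, 6) [399.4444 236.3333]
S 0 (389, 244, 4, 4) [390.5714 245.7143]
T 0 (191, 151, 10, 26) [195.5    162.5667]
T 0 (173, 150, 6, 7) [175.4167 152.9167]
front ((242.0, 237.0), (93.99998474121094, 23.999996185302734), -0.0)
```

View pics/topz.png

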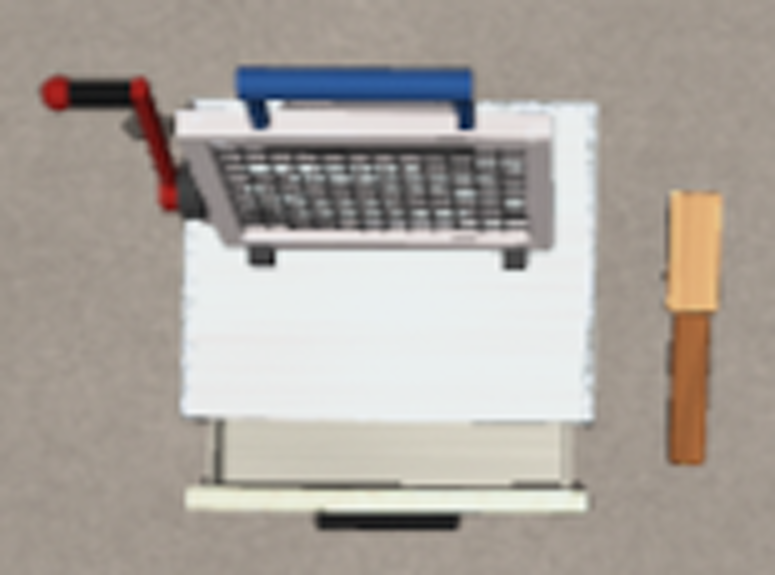

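The top crop shows the base top with corners at (182,415), (592,421) and (598,103), drawer lip centre at (388,521), front top edge at y 490–508, rail centre at (355,85), and pin from (58,93) to (140,93).

```bash
python3 - <<'E'
from h import *
S=dict(np.load("scene0.npz"));T=dict(np.load("top0.npz"))
np.set_printoptions(precision=4,suppress=True)
z=lambda x,y:(165+(x-2)/5,135+(y-2)/5)
for n,p,h in(("FL",(182,415),.07),("FR",(594,421),.07),("BR",(598,102),.07),("frontL",(187,511),.062),("frontR",(586,511),.062),("lip",(388,529),.066),("railL",(237,85),.253),("railR",(472,85),.253),("brushR",(685,465),.01),("brushtop",(697,192),.01)):
    print(n,onz(T,z(*p),h))
print("ball",tri(S,(416.3,233),T,z(58,93)))
print("pin in",tri(S,(399.4,236.3),T,z(140,88)))
fl,fr,br=[onz(T,z(*p),.07) for p in((182,415),(594,421),(598,102))]
print(np.degrees(np.arctan2(-(fl-fr)[0],(fl-fr)[1])),np.degrees(np.arctan2((br-fr)[1],(br-fr)[0])),"ctr",(fl+br)/2)
for n,p,h in(("cup",(141,181),.065),("jar",(125,229),.09),("scoop",(173,267),.02)): print(n,onz(T,p,h))
E
```

```text
FL [0.5092 0.1759 0.07  ]
FR [ 0.5027 -0.0529  0.07  ]
BR [ 0.6813 -0.0577  0.07  ]
frontL [0.4559 0.1748 0.062 ]
frontR [ 0.4529 -0.0477  0.062 ]
lip [0.4444 0.0623 0.066 ]
railL [0.6564 0.1136 0.253 ]
railR [0.6547 0.0035 0.253 ]
brushR [ 0.4783 -0.1061  0.01  ]
brushtop [ 0.6386 -0.1159  0.01  ]
ball (array([0.6607, 0.2063, 0.2185]), np.float64(0.0005484610616521224))
pin in (array([0.6614, 0.1647, 0.2233]), np.float64(0.0018866459102856957))
-1.6276654841010978 -1.5476103357303232 ctr [0.5953 0.0591 0.07  ]
cup [0.6145 0.3454 0.065 ]
jar [0.4802 0.3794 0.09  ]
scoop [0.3699 0.2668 0.02  ]
```

View pics/scenez.png

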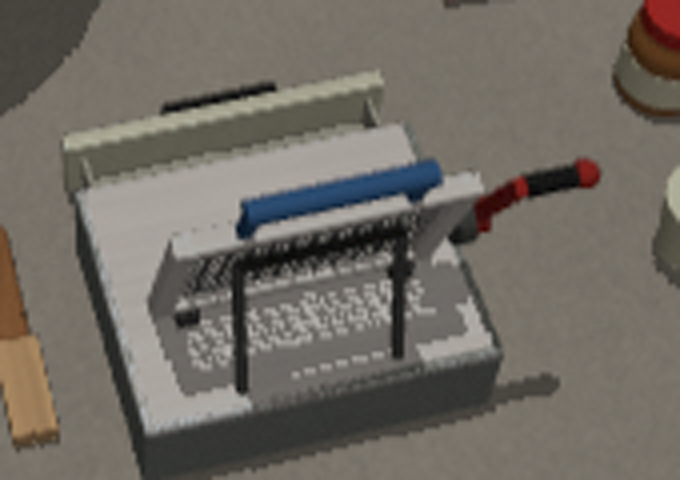

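Measurements agree with the given geometry:

| Item | Measured / derived |
|---|---|
| Base | about (0.595, 0.060), yaw about -1.2° |
| Hinge x | 0.605 |
| Rail | (0.656, 0.059, 0.253) |
| Pin | (0.660, 0.189, 0.2185) |
| Drawer | open about 39 mm |

Next I'll shut the fingers, turn to the base axes and go to the drawer.

```bash
H="python3 -m handwheel"
$H '[[-1,0,0,0,0,0,0.8],[-1,0,0,0,0,0,0.8],[-1,0,0,0,0,0,0.8],[-1,0,0,0,0,0,0.8]]'
$H '[[-1,-0.55,1,0,0,0,0],[-1,-0.55,1,0,0,0,0],[-1,-0.55,1,0,0,0,0],[-1,-0.55,1,0,0,0,0],[-1,-0.55,1,0,0,0,0]]'
$H '[[-1,-0.55,1,0,0,0,0],[-1,-0.55,1,0,0,0,0],[-1,-0.55,1,0,0,0,0],[-1,-0.55,1,0,0,0,0],[-1,-0.55,1,0,0,0,0]]'
$H '[[-1,-0.55,1,0,0,0,0],[-1,-0.55,1,0,0,0,0],[-1,-0.55,1,0,0,0,0],[-1,0,1,0,0,0,0],[-1,0,1,0,0,0,0]]'
$H '[[-1,0,1,0,0,0,0],[-1,0,1,0,0,0,0],[-1,0,1,0,0,0,0],[-1,0,1,0,0,0,0],[-1,0,1,0,0,0,0]]'
```

```text
clock: 0.6
tool_pos: [0.2083, -0.6419, 0.4041]
orientation: [179.9, -0.0, 178.6]
force: [0.9, 0.7, -0.2]
opening: 0.0532
gripper_force: 0.0
clock: 1.23
tool_pos: [0.2801, -0.5176, 0.4042]
orientation: [180.0, -0.0, 178.8]
force: [0.3, 0.3, 0.5]
opening: 0.0034
gripper_force: 0.0
clock: 1.85
tool_pos: [0.3514, -0.3941, 0.4044]
orientation: [180.0, -0.0, 178.8]
force: [0.4, -0.8, 0.4]
opening: 0.0006
gripper_force: 0.0
clock: 2.48
tool_pos: [0.395, -0.27, 0.4043]
orientation: [180.0, -0.0, 178.8]
force: [-0.6, 0.3, 0.3]
opening: 0.0003
gripper_force: 0.0
clock: 3.1
tool_pos: [0.3974, -0.1451, 0.4045]
orientation: [180.0, -0.0, 178.8]
force: [0.3, 0.8, 0.2]
opening: 0.0007
gripper_force: 0.0
```

```bash
H="python3 -m handwheel"
$H '[[-1,0,1,0,0,0,0],[-1,0,1,0,0,0,0],[-1,0,1,0.8,0,0,0],[-1,0,1,0.8,0,0,0],[-1,0,1,1,0,0,0]]'
$H '[[-1,0,1,1,0,0,0],[-1,0,1,1,0,0,0],[-1,0,1,1,0,0,0],[-1,0,0.2,1,0,0,0],[-1,0,0,1,0,0,0]]'
python3 - <<'E'
from plant import *
import cv2,numpy as np
s=snapshot("top"); cv2.imwrite("pics/a.png",cv2.resize(s["color"][120:280,140:340,::-1],None,fx=3,fy=3))
E
```

```text
clock: 3.72
tool_pos: [0.4002, -0.0202, 0.3393]
orientation: [180.0, 0.1, 178.8]
force: [0.8, -0.1, -0.3]
opening: 0.0001
gripper_force: 0.0
clock: 4.35
tool_pos: [0.402, 0.0595, 0.2139]
orientation: [180.0, 0.0, 178.8]
force: [0.3, -0.3, -0.2]
opening: 0.0004
gripper_force: 0.0
```

View pics/a.png

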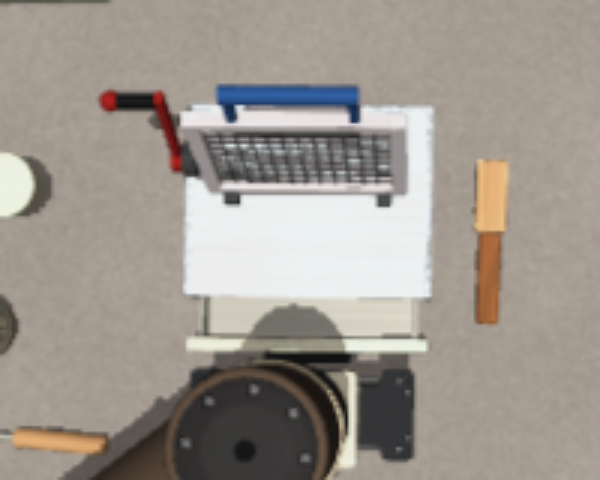

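The gripper is in front of the lip (about (308,357)), aligned with the base and clear of everything. Next I push forward.

```bash
H="python3 -m handwheel"
$H '[[-1,-0.6,0,0,0,0,0],[-1,-0.6,0,0,0,0,0],[-1,-0.4,0,0,0,0,0],[-1,-0.4,0,0,0,0,0]]'
$H '[[-1,-0.4,0,0,0,0,0]]'
$H '[[-1,-0.2,0,0,0,0,0]]'
$H '[[-1,-0.2,0,0,0,0,0]]'
$H '[[-1,-0.2,0,0,0,0,0]]'
```

```text
clock: 4.9
tool_pos: [0.4529, 0.0578, 0.2151]
orientation: [180.0, 0.0, 178.7]
force: [-1.1, -0.2, 0.4]
opening: 0.0003
gripper_force: 0.5
clock: 5.03
tool_pos: [0.4621, 0.0574, 0.2147]
orientation: [-180.0, -0.1, 178.7]
force: [-3.3, 0.5, 1.9]
opening: 0.0005
gripper_force: 1.4
clock: 5.15
tool_pos: [0.4675, 0.0574, 0.2147]
orientation: [-180.0, -0.0, 178.8]
force: [-1.3, -0.6, -0.5]
opening: 0.0001
gripper_force: 0.3
clock: 5.28
tool_pos: [0.4719, 0.0573, 0.2145]
orientation: [-180.0, -0.1, 178.8]
force: [-17.7, 8.5, 12.3]
opening: 0.0001
gripper_force: 9.0
clock: 5.4
tool_pos: [0.4733, 0.0566, 0.2137]
orientation: [-179.9, -0.5, 178.6]
force: [-35.3, 15.9, 24.8]
opening: 0.0004
gripper_force: 17.5
```

The drawer clicked: the detent showed at about 3.3 N, then a firm stop at TCP x about 0.472. I'll back off, check the wrist joint, and then rotate 90° while rising. The fingers will then close along x, which suits both the pin and the rail.

```bash
H="python3 -m handwheel"
$H '[[-1,0.5,0,0,0,0,0],[-1,0.6,0,0,0,0,0],[-1,0.6,0,0,0,0,0]]'
python3 -c "
from plant import *
print(get_obs()['joint_pos'].round(1))"
$H '[[-1,0,0,-1,0,0,1],[-1,0,0,-1,0,0,1],[-1,0,0,-1,0,0,1],[-1,0,0,-1,0,0,1]]'
python3 -c "
from plant import *
print(get_obs()['joint_pos'].round(1))"
```

```text
clock: 5.78
tool_pos: [0.4337, 0.0583, 0.2147]
orientation: [180.0, 0.0, 178.8]
force: [-0.3, -0.2, -0.7]
opening: 0.0004
gripper_force: 0.0
[  33.7   11.4  -42.3    0.   -36.2 -124.9]
clock: 6.28
tool_pos: [0.4338, 0.0582, 0.3156]
orientation: [180.0, 0.0, 154.6]
force: [0.5, -1.3, -0.4]
opening: -0.0001
gripper_force: 0.0
[  33.6    2.6  -35.2    0.   -52.1 -149. ]
```

Wrong way for joint 6, whose limit is -173°, so I turn the other way to yaw -91.2.

```bash
H="python3 -m handwheel"
$H '[[-1,0,0,-1,0,0,-1],[-1,0,0,-1,0,0,-1],[-1,0,0,-1,0,0,-1],[-1,0,0,-1,0,0,-1],[-1,0,0,-0.6,0,0,-1]]'
$H '[[-1,0,0,0,0,0,-1],[-1,0,0,0,0,0,-1],[-1,0,0,0,0,0,-1],[-1,0,0,0,0,0,-1],[-1,0,0,0,0,0,-1]]'
$H '[[-1,0,0,0,0,0,-1],[-1,0,0,0,0,0,-1],[-1,0,0,0,0,0,-1],[-1,0,0,0,0,0,-1],[-1,0,0,0,0,0,-1]]'
$H '[[-1,0,0,0,0,0,-1],[-1,0,0,0,0,0,-1],[-1,0,0,0,0,0,-1],[-1,0,0,0,0,0,-1]]'
```

```text
clock: 6.9
tool_pos: [0.4339, 0.0583, 0.4309]
orientation: [180.0, 0.1, -175.0]
force: [0.4, 1.1, -0.2]
opening: 0.0006
gripper_force: 0.0
clock: 7.52
tool_pos: [0.4338, 0.0582, 0.4296]
orientation: [-180.0, 0.0, -145.0]
force: [-0.5, 0.3, 0.3]
opening: 0.0006
gripper_force: 0.0
clock: 8.15
tool_pos: [0.4338, 0.0582, 0.4296]
orientation: [-180.0, 0.0, -115.0]
force: [-0.3, -0.6, -0.6]
opening: 0.0004
gripper_force: 0.0
clock: 8.65
tool_pos: [0.4338, 0.0583, 0.4296]
orientation: [-180.0, 0.0, -91.0]
force: [-0.1, 0.3, 0.2]
opening: 0.0007
gripper_force: 0.0
```

```bash
H="python3 -m handwheel"
$H '[[-1,-1,-1,0,0,0,0],[-1,-1,-1,0,0,0,0],[-1,-1,-1,0,0,0,0],[-1,-1,-1,0,0,0,0],[-1,-1,-1,0,0,0,0]]'
$H '[[-1,-0.5,-1,0,0,0,0],[-1,0,-1,0,0,0,0],[-1,0,-1,0,0,0,0],[-1,0,-1,0,0,0,0],[-1,0,-1,0,0,0,0]]'
$H '[[-1,0,-0.7,0,0,0,0],[-1,0,0,0.6,0,0,0],[-1,0,0,0.6,0,0,0],[-1,0,0,0.6,0,0,0],[-1,0,0,0.6,0,0,0]]'
python3 - <<'E'
from plant import *
import cv2
s=snapshot("scene"); cv2.imwrite("pics/b.png",cv2.resize(s["color"][150:330,250:480,::-1],None,fx=3,fy=3))
E
```

```text
clock: 9.28
tool_pos: [0.5622, 0.1815, 0.4296]
orientation: [-180.0, 0.0, -91.2]
force: [-0.3, 0.7, -0.8]
opening: 0.0006
gripper_force: 0.0
clock: 9.9
tool_pos: [0.6875, 0.1907, 0.4296]
orientation: [180.0, -0.0, -91.2]
force: [0.5, 0.0, -0.4]
opening: 0.0002
gripper_force: 0.0
clock: 10.52
tool_pos: [0.7043, 0.1902, 0.3686]
orientation: [180.0, -0.0, -91.2]
force: [0.4, -0.9, 0.9]
opening: 0.0001
gripper_force: 0.0
```

View pics/b.png

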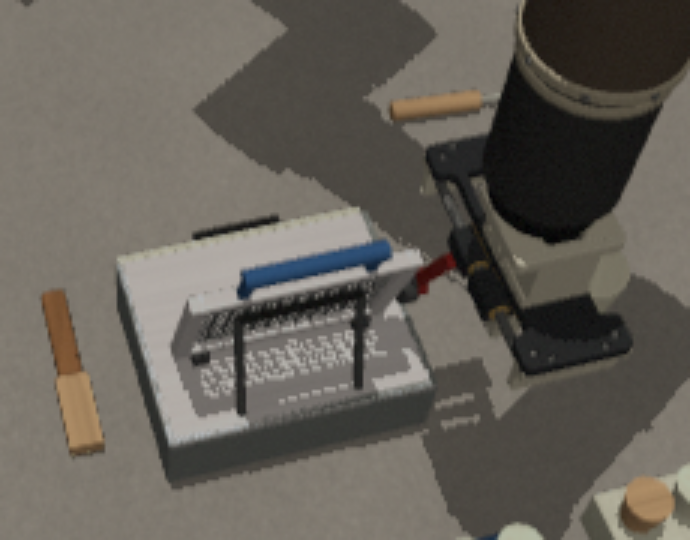

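The drawer front is flush with the base. The fingers are down behind the pin at about (455,265) with no contact yet. Now I push the pin forward over centre.

```bash
H="python3 -m handwheel"
$H '[[-1,0,0.5,0,0,0,0],[-1,0,0.5,0,0,0,0],[-1,0,0.5,0,0,0,0]]'
$H '[[-1,0,0.5,0,0,0,0],[-1,0,0.5,0,0,0,0],[-1,0,0.5,0,0,0,0]]'
$H '[[-1,0,0,0,0,0,0],[-1,0,0,0,0,0,0]]'
python3 - <<'E'
from plant import *
import cv2
s=snapshot("scene"); cv2.imwrite("pics/c.png",cv2.resize(s["color"][150:330,250:480,::-1],None,fx=3,fy=3))
E
```

```text
clock: 10.95
tool_pos: [0.6665, 0.1909, 0.3709]
orientation: [-179.9, 0.0, -91.2]
force: [0.9, -0.8, 0.3]
opening: 0.0005
gripper_force: 0.3
clock: 11.32
tool_pos: [0.629, 0.1917, 0.3697]
orientation: [180.0, 0.0, -91.2]
force: [-0.2, 0.9, 0.1]
opening: 0.0006
gripper_force: 0.0
clock: 11.58
tool_pos: [0.6301, 0.1918, 0.3698]
orientation: [-180.0, 0.0, -91.2]
force: [-0.7, -0.8, -0.4]
opening: 0.0006
gripper_force: 0.0
```

View pics/c.png

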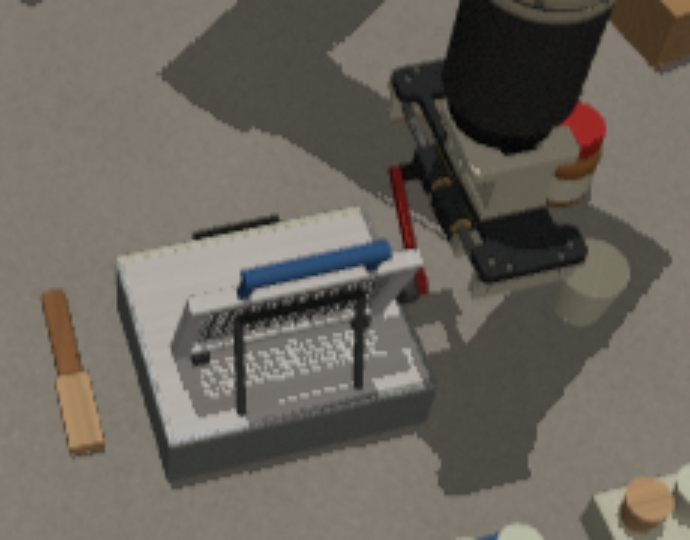

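The leg now points forward at about (400,170). I'll lift, open, move above the rail, then measure the leg and rail.

```bash
H="python3 -m handwheel"
$H '[[-1,0,0,-1,0,0,0],[-1,0,0,-1,0,0,0],[0,0,0,-1,0,0,0],[1,0,0,-0.8,0,0,0]]'
$H '[[1,1,-0.2,0,0,0,0],[1,1,-0.2,0,0,0,0],[1,1,-0.2,0,0,0,0],[1,1,-0.2,0,0,0,0],[1,1.0,-0.35,0,0,0,0]]'
$H '[[1,0.2,0,0,0,0,0]]'
python3 - <<'E'
from plant import *
from h import *
from scipy.spatial.transform import Rotation as Ro
np.set_printoptions(precision=4,suppress=True)
o=get_obs(); w=snapshot("wrist"); S=snapshot("scene");T=snapshot("top")
M=np.eye(4);M[:3,:3]=Ro.from_euler("xyz",o["orientation"],degrees=True).as_matrix();M[:3,3]=o["tool_pos"]
C=M@w["tool_from_camera"]; w["R"]=C[:3,:3].T; w["t"]=-w["R"]@C[:3,3]
for c in blobs(w,(100,90,40),(130,255,255),(0,0,560,420),200)[0]:
    q=cv2.minAreaRect(c); b=cv2.boxPoints(q); print("rail",np.round(q[0]),np.round(q[1]),q[2],onz(w,q[0],.253)); print([onz(w,p,.253)[:2] for p in b])
for n,s,b in(("S",S,(340,180,440,270)),("T",T,(150,140,215,240))):
    for c in blobs(s,(0,130,60),(8,255,255),b,4)[0]: print(n,cv2.boundingRect(c),c.reshape(-1,2).mean(0),onz(s,c.reshape(-1,2).mean(0),.105))
cv2.imwrite("pics/w.png",w["color"][:,:,::-1]); 
cv2.imwrite("pics/d.png",np.hstack([cv2.resize(w["color"][:,:,::-1],(400,300)),cv2.resize(S["color"][165:315,270:470,::-1],(400,300))]))
E
```

```text
clock: 12.12
tool_pos: [0.6304, 0.1916, 0.4655]
orientation: [-180.0, 0.0, -91.2]
force: [0.3, 0.1, 0.2]
opening: 0.0152
gripper_force: 0.0
clock: 12.75
tool_pos: [0.6562, 0.0642, 0.4637]
orientation: [179.9, -0.0, -91.3]
force: [0.4, 0.5, -0.4]
opening: 0.0647
gripper_force: 0.0
clock: 12.88
tool_pos: [0.6564, 0.0588, 0.4634]
orientation: [179.9, -0.0, -91.4]
force: [-0.4, 1.1, -0.5]
opening: 0.075
gripper_force: 0.0
rail [103. 139.] [275. 109.] 82.14668273925781 [ 0.7583 -0.0062  0.253 ]
[array([ 0.7845, -0.0753]), array([ 0.7252, -0.0809]), array([0.7247, 0.0825]), array([0.8018, 0.0922])]
rail [277. 215.] [138.  30.] 90.0 [0.6539 0.0458 0.253 ]
[array([0.6621, 0.0007]), array([0.6437, 0.0011]), array([0.6444, 0.0978]), array([0.6656, 0.0973])]
rail [110. 230.] [51. 43.] 54.24611282348633 [0.7652 0.0533 0.253 ]
[array([0.7856, 0.0469]), array([0.7593, 0.0302]), array([0.7444, 0.0597]), array([0.7716, 0.0781])]
S (430, 183, 10, 20) [434.0526 192.8421] [0.4914 0.3541 0.105 ]
S (389, 218, 5, 6) [390.8889 220.6667] [0.5448 0.2091 0.105 ]
S (389, 244, 4, 4) [390.5   245.625] [0.6154 0.18   0.105 ]
T (197, 169, 6, 39) [200.037  187.7407] [0.5886 0.1714 0.105 ]
T (183, 202, 5, 6) [184.75 204.5 ] [0.5437 0.2128 0.105 ]
```

View pics/d.png

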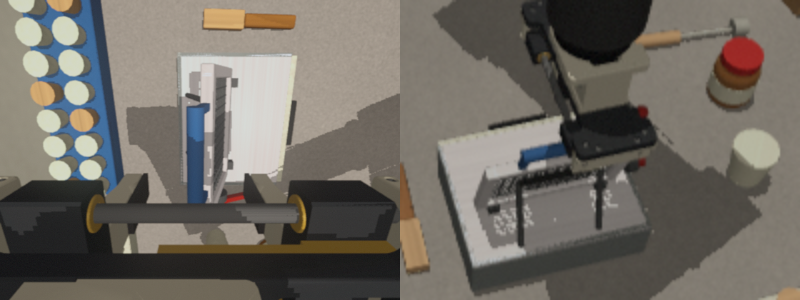

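The leg is down: the ball is at (0.544, 0.211, 0.105), as predicted for the stop. The wrist picture shows the rail at (197,155), between the fingers. Next I descend and grip.

```bash
H="python3 -m handwheel"
$H '[[1,0,0.1,0.5,0,0,0],[1,0,0,0.5,0,0,0],[1,0,0,0.5,0,0,0],[1,0,0,0.5,0,0,0]]'
$H '[[-1,0,0,0,0,0,0],[-1,0,0,0,0,0,0],[-1,0,0,0,0,0,0],[-1,0,0,0,0,0,0],[-1,0,0,0,0,0,0]]'
$H '[[-1,0,0,0,0,0,0],[-1,0,0,0,0,0,0]]'
```

```text
clock: 13.52
tool_pos: [0.6533, 0.0614, 0.4135]
orientation: [180.0, -0.0, -91.2]
force: [1.2, 0.3, 0.3]
opening: 0.0879
gripper_force: 0.0
clock: 14.15
tool_pos: [0.6534, 0.0611, 0.4149]
orientation: [-180.0, 0.0, -91.2]
force: [-0.3, -0.1, 0.5]
opening: 0.0429
gripper_force: 0.0
clock: 14.4
tool_pos: [0.6534, 0.0611, 0.4147]
orientation: [-180.0, 0.0, -91.2]
force: [-0.5, 0.4, 1.0]
opening: 0.0235
gripper_force: 0.0
```

```bash
H="python3 -m handwheel"
$H '[[-1,0,0,0,0,0,0],[-1,0,0,0,0,0,0],[-1,0,0,0,0,0,0],[-1,0,0,0,0,0,0]]'
```

```text
clock: 14.9
tool_pos: [0.6535, 0.0612, 0.4149]
orientation: [-180.0, 0.0, -91.2]
force: [1.4, 0.1, 1.9]
opening: 0.0151
gripper_force: 30.0
```

Gripped at 30 N with a 15 mm opening. I bring it upright along the arc: 51 mm forward, 7 mm up.

```bash
H="python3 -m handwheel"
$H '[[-1,0,0.2,-0.05,0,0,0],[-1,0,0.2,-0.05,0,0,0],[-1,0,0.2,-0.04,0,0,0],[-1,0,0.2,-0.04,0,0,0],[-1,0,0.2,-0.03,0,0,0]]'
$H '[[-1,0,0.2,-0.03,0,0,0],[-1,0,0.2,-0.02,0,0,0],[-1,0,0.2,-0.01,0,0,0],[-1,0,0.2,-0.01,0,0,0],[-1,0,0.2,0,0,0,0]]'
$H '[[-1,0,0,0,0,0,0],[-1,0,0,0,0,0,0],[-1,0,0,0,0,0,0],[-1,0,0,0,0,0,0],[-1,0,0,0,0,0,0]]'
python3 - <<'E'
from plant import *
import cv2,numpy as np
S=snapshot("scene");T=snapshot("top")
f=lambda s,a,b,c,d:cv2.resize(s["color"][b:d,a:c,::-1],(400,300),interpolation=2)
cv2.imwrite("pics/e.png",np.hstack([f(S,270,165,470,315),f(T,150,120,350,270)]))
E
```

```text
clock: 15.52
tool_pos: [0.6282, 0.0618, 0.4206]
orientation: [-179.9, 0.0, -91.2]
force: [2.7, 1.7, 2.7]
opening: 0.015
gripper_force: 30.0
clock: 16.15
tool_pos: [0.6031, 0.0625, 0.4217]
orientation: [-180.0, 0.0, -91.2]
force: [3.0, 4.4, 3.3]
opening: 0.0154
gripper_force: 30.0
clock: 16.77
tool_pos: [0.6036, 0.0624, 0.4217]
orientation: [-180.0, 0.0, -91.2]
force: [1.0, 5.0, 2.5]
opening: 0.0152
gripper_force: 30.0
```

View pics/e.png

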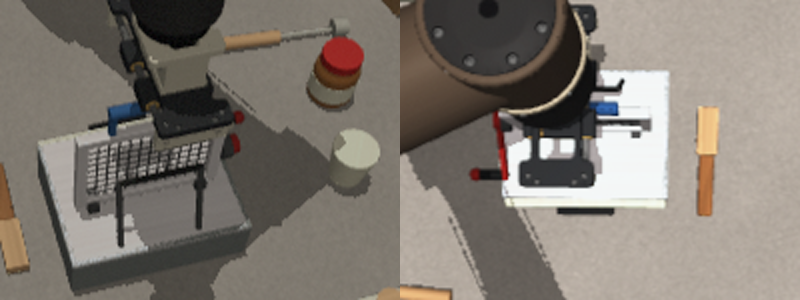

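The screen stands upright with the rail in the fingers, the leg is forward and down on the left (ball at about (475,174) in the right panel), the drawer is flush, and the bystanders are where they were. The TCP travelled 50 mm of the 51 mm needed, so the lean left is about 0.01 rad. Handing in.

```bash
python3 -c "
from plant import *
print(close_job())"
```

```text
the job is handed in; nothing more can be done
None
```

The job is handed in: the drawer clicked home, the red leg is fully down, and the arm is gripping the blue rail at 30 N and holding the screen upright (about 0.01 rad off by the arm's travel); the bystanders I could see had not moved, and `close_job()` returned no verdict.

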